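# Clamp a flask in the ratchet clamp

## Robot

A 7-joint arm with a two-finger parallel gripper is mounted at the origin on the work surface. World frame = base frame: x ahead of the robot, y to its left, z up, the work surface at z = 0. Lengths are in m, angles in rad, forces in N, time in s.
With the tool pointing down it reaches from about 0.425 to 0.925 m from the base axis. Payload 6.8 kg.
Tool frame: the origin (TCP) lies between the finger pads; the fingertips stand 17 mm ahead of it and the grasp point (between the pads) lies 2 mm behind it; z points along the fingers, y is the line along which they close (so a half turn about z gives the same grasp; the last joint's range is limited). The gripper opens to 85 mm and grips with 20 to 120 N. Pads are 22 mm wide; open, the fingers measure 114 mm over their backs; the gripper's body (76 mm by 85 mm) begins 54 mm behind the grasp point. The pads swing forward as they close: fully open they stand 13 mm farther back than shut.
Start: joints at [-1.347, 0.477, 0.022, 1.555, -0.011, 1.109, -0.083], TCP at [0.22, 0.638, 0.248] pointing down, gripper open.
Joint ranges: [-2.96, 2.96], [-0.34, 2.1], [-1.41, 1.46], [0.24, 2.44], [-1.37, 4.51], [0.17, 1.92], [-2.96, 2.96]. Speed limits (rad/s): [2.39, 2.39, 3.14, 3.14, 3.14, 3.14, 3.14].

## Interface

Orientations are given as [roll, pitch, yaw] about the fixed x, y, z axes, in that order (R = Rz(yaw) Ry(pitch) Rx(roll)).
In Python, from cell import env gives the robot as it stands.
- The arm moves only by the tool play_rows, never from a script. Its argument "commands" is one flat list of numbers, 6 for each row, row after row: the shift along the tool's x, y, z in m, then the turn, a rotation vector about the tool's x, y, z in rad. In form: [x, y, z, rx, ry, rz, x, y, z, rx, ry, rz, ...]. A call has 1 to 20 rows; each row is the pose to reach, as a shift and turn from the pose commanded when the call began, along the tool's axes at that moment; what a row does not reach only later rows make up. A row lasts 1/12 s, in which the tool goes at most 41.7 mm and 7.16 degrees, less where a joint would pass 70% of its speed; a pose out of reach is approached as far as the arm can. A call with a gripper value outside its range is refused whole. "hand" is the finger opening in m, from 0 to 0.0854, set as the call begins (left out, the last holds). The fingers move at their own pace and stop on an object; "force" is the grip in N (left out, the last holds). Time passes only in rows, so rows that repeat a pose let the fingers close. It gives the time, the measured TCP pose, the force, the opening and the grip force at its end, in the units of the state.
- env.read_state(): the state, without advancing time (a new reading comes with each control period).
- env.read_camera(name): name is "side" or "top" or "wrist"; returns a dict with "color" (480x640x3 uint8, red, green, blue), "range_z" (480x640 float32, m along the optical axis (not along the pixel's ray), 0 where there is no reading), "K" (3x3 intrinsics, pixels), "position" and "rotation" of the camera in the world. Camera axes: x right, y up, looking along -z (the intrinsics and any distortion apply to the point x, -y, -z); pixel columns grow to the right and rows downward; lengths in m; the calibration is good to about 2 mm. The wrist camera is an equidistant fisheye: a pixel r from the principal point sees the ray r / f radians off the axis. A picture is of the moment at which its call begins.
- env.job_done(): hands the job in; it is judged then, once.
Trained networks look in a picture, given as the dict that the camera call returned (one of the last four; its "shot" number tells which), for a name from the list of things; names that differ only in an ending like _2 or _b are one class to them, and where a whole thing is asked for, a point or a joint stands for the part that bears it (a point fixed in the world has none). Each returns a list of dicts, best first, with "confidence" (0 to 1); they miss things now and then, are a little off and sometimes report something else, mostly with a low value. They report only what shows in the picture. A call takes as long as a camera call. They do not tell look-alikes from the thing itself.
- env.trace(picture, label): "pixels" (480x640 bool, what is visible of it) and "extent" ([centre column, centre row, width, height] in pixels, round what is visible of it).
- env.place_of(picture, label): "centre" ([column, row] in pixels: a listed point, or the origin of a listed thing).
The state is a dict: "time": time; "qpos": joint angles; "qd": joint speeds; "joint_efforts": joint torques, N m; "eef_pos": TCP position; "ee_rot": TCP orientation; "force": force on the tool from outside, world axes, zero at the start; "ft_torque": the same for the moment, N m; "opening": finger opening in m; "gripper_force": force on a finger pad.
Only numpy, scipy, OpenCV 4.12 (cv2) and the standard library are available. Lean on these libraries where they do the work, as an engineer would, in place of code of your own. Each camera call takes 0.05 s, during which the arm holds its last target. There are 200 camera calls.

## Task

Set the metal flask upright on the bed of the ratchet clamp, centred between the two jaws with its long side running from jaw to jaw, and let go of it. Then swing the clamp's lever back and forth until the flask is held tight between the jaws, with the sprung pad pushed back about half of its 20 mm travel; never drive the pad right home. Leave the other things on the table where they are.

Things in the scene. Friction and masses are not known exactly. Their poses are not given: they have to be found in the camera images.
- flask: The flask to clamp: a loose two-part aluminium casing, a plain block with rounded edges, 56 mm along its x, 70 mm along its y (the long side) and 55 mm high, 0.4 to 0.85 kg, with a dark seam at half height. Origin: centre of its underside; z up. Turned half round it is the same.
- clamp: The ratchet clamp, fixed to the table (its place and yaw vary). Origin: on the upright axis of its ratchet wheel, at table height; z up. Its grey base plate reaches 55 mm to either side in x and from y = -80 to +235 mm; it is 14 mm thick and its top is the bed. Along +y from the wheel come the driven jaw with its sprung pad, the free bed and the fixed jaw.
- anvil: The fixed jaw of the clamp: a dark steel plate 90 mm wide, 14 mm thick, 50 mm high, upright on the bed. Origin: middle of the lower edge of its clamping face, at bed level (14 mm above the table), 208 mm along the clamp's y from the clamp's origin. Its axes are parallel to the clamp's; the flask goes on its -y side, its y along this y.
- bed (a point): Fixed point on the bed 173 mm along the clamp's y, where the flask's centre ends. On its -y side is the pad, a plate 60 mm wide on a dark jaw 74 mm wide, 62 mm high; at the start 86 to 114 mm are free from pad to fixed jaw. The driven jaw brings the pad to the flask, pushes it on to the fixed jaw, then presses the pad back towards the jaw, up to 20 mm, against springs of 4 N per mm.
- wheel_axis (a point): Fixed point on the axis of the toothed steel ratchet wheel (84 mm across), 40 mm above the table. A notch is 20 degrees (0.35 rad) and moves the driven jaw 5 mm towards the fixed jaw. A holding pawl keeps each full notch; the jaw cannot be backed off. When the lever is let off the wheel drops back to its last full notch, and the pad's pressing back eases by up to 5 mm.
- lever (a joint): Angle of the lever about the wheel's axis, rad: 0 along the clamp's -x, stops at -0.65 and +0.65; stays where left. Growing = anticlockwise from above, the handle going to the clamp's -y: this drives the jaw. Swung back it clicks over the teeth. A full swing gives two to four notches. Driving takes 1 N at the handle plus 0.5 N per mm of pad pressed back; held still 1 to 2 N less, and nothing just on a notch.
- handle (a point): Centre of the top of the lever's upright black handle, a round post 18 mm across and 60 mm long, its top 112 mm above the table, at the free end of the lever, 115 mm from the wheel's axis. The flat lever bar under it has its top 51 mm above the table.
- cast: A small plaster tooth cast on a round base, 56 mm across, 30 mm high; a bystander. Origin: centre of its underside.
- jar: A closed jar, 48 mm across, 60 mm high; a bystander. Origin: centre of its underside.
- bowl: A black rubber mixing bowl, 100 mm across, 50 mm high; a bystander. Origin: centre of its underside.
- spatula: A spatula lying flat beyond the clamp; a bystander.
- brush: A small brush lying flat near the robot; a bystander.
- cup: A white cup, 70 mm across, 70 mm high; a bystander. Origin: centre of its underside.
- firing_tray: A round terracotta firing tray 90 mm across with thin pins, 22 mm high; a bystander. Origin: centre of its underside.
Things that resemble listed ones, but are neither listed nor needed, are in the scene too. Leave any green or yellow look-alike of the flask alone.

How it is judged:
By the outcome, as a careful person would: the job done as asked, in the order asked, and still so for the second after the job is handed in, with the robot touching nothing.
It also fails if it takes over 72 s, if anything falls off the work surface, if the arm or the gripper's body presses on something with over 40 N, if the wrist force passes 120 N, or if a joint passes its speed limit or range.

## Working session

There is one attempt and no reset: what is moved stays moved. The work goes in short steps, Python scripts to look and compute and a tool call to move; the robot and the scene stay as the last step left them, time stands still between calls to the robot, and variables do not carry over. Pictures are saved under pics/ and viewed, at most 10 in all, crops included, and the job is handed in when it is done.

Besides the shell and the picture viewer there is one more tool, called after "Emit:" as a command line: name --argument value ..., lists and objects as JSON in quotes. play_rows: Moves the arm, as the interface text tells. Its arguments: {"type":"object","properties":{"commands":{"type":"array"},"hand":{"type":"number"},"force":{"type":"number"}},"required":["commands"]}

```bash
mkdir -p pics; ls; cat > h.py <<'E'
import numpy as np, cv2
from cell import env
def W(p,u,v,z=None):
    """pixel -> world (pinhole); z: depth along axis or None=read"""
    K=p["K"]; d=p["range_z"][int(round(v)),int(round(u))] if z is None else z
    c=np.array([(u-K[0,2])/K[0,0],-(v-K[1,2])/K[1,1],-1.])*d
    return np.array(p["rotation"])@c+p["position"]
def onplane(p,u,v,h):
    K=p["K"]; r=np.array(p["rotation"])@np.array([(u-K[0,2])/K[0,0],-(v-K[1,2])/K[1,1],-1.])
    o=np.array(p["position"]); return o+r*(h-o[2])/r[2]
def cloud(p,m=None):
    K=p["K"]; d=p["range_z"]; v,u=np.nonzero((d>0) if m is None else (m&(d>0)))
    z=d[v,u]; c=np.stack([(u-K[0,2])/K[0,0]*z,-(v-K[1,2])/K[1,1]*z,-z],1)
    return c@np.array(p["rotation"]).T+p["position"]
def save(p,n): cv2.imwrite("pics/"+n,cv2.cvtColor(p["color"],cv2.COLOR_RGB2BGR))
E
python3 - <<'E'
from h import *
np.set_printoptions(precision=4,suppress=True)
s=env.read_state(); print(s["time"],s["eef_pos"],s["ee_rot"],s["opening"],s["force"])
for n in("top","side"):
    p=env.read_camera(n); save(p,n+"0.png"); print(n,p["position"],p["K"][0],p["K"][1])
    for l in ["flask","clamp","anvil","bed","wheel_axis","handle","lever","cast","jar","bowl","cup","firing_tray"]:
        try:
            for r in env.place_of(p,l)[:4]:
                u,v=r["centre"]; print(l,r["confidence"],np.round([u,v],1),W(p,u,v))
        except Exception as e: print(l,e)
    for r in env.trace(p,"flask")[:4]:
        c=cloud(p,r["pixels"]); print("tr",r["confidence"],r["extent"],np.median(c,0),p["color"][r["pixels"]].mean(0))
E
```

```text
pics
0.0 [0.2197 0.6376 0.2474] [-3.1398  0.0001  2.8098] 0.08552202883590487 [-0.1472  0.5618  0.2066]
top [0.4674 0.0159 1.4854] [536.1162   0.     316.7874] [  0.     536.1162 237.6652]
flask 0.81 [197.8 319.3] [2.6714 2.2199 3.6894]
flask 0.71 [162.9 239.3] [2.6701 2.2186 3.6881]
flask 0.58 [197.4 272.2] [2.6731 2.2216 3.6911]
flask 0.37 [302.2 152.2] [2.7712 2.3197 3.7892]
clamp 0.66 [344.2 203.4] [2.7227 2.2712 3.7407]
anvil 0.5 [268.1 186.2] [2.6914 2.2399 3.7094]
anvil 0.23 [196.9 207.6] [2.7236 2.2721 3.7416]
bed 0.68 [285.6 185.3] [2.7672 2.3157 3.7852]
bed 0.38 [340.5 241.2] [2.6194 2.1679 3.6374]
wheel_axis 0.66 [347.7 200.8] [2.7311 2.2796 3.7491]
handle 0.82 [336.9 242.6] [2.614  2.1625 3.632 ]
handle 0.34 [348.2 200.3] [2.7167 2.2652 3.7347]
lever it knows: anvil, bed, bowl, brush, cast, clamp, cup, firing_tray, flask, handle, jar, spatula, wheel_axis
cast 0.55 [196.7 205. ] [2.7316 2.2801 3.7496]
jar 0.72 [441.5 259. ] [2.7229 2.2714 3.7409]
bowl 0.59 [453.2 190. ] [2.8125 2.361  3.8305]
bowl 0.23 [299.8 153.7] [2.7836 2.3321 3.8016]
cup 0.81 [192.2 168. ] [2.7696 2.3181 3.7876]
firing_tray 0.92 [269.9 298.5] [2.7628 2.3113 3.7808]Traceback (most recent call last):
  File "<stdin>", line 12, in <module>
  File "h.py", line 14, in cloud
    return c@np.array(p["rotation"]).T+p["position"]
           ~~~~~~~~~~~~~~~~~~~~~~~~~~~^~~~~~~~~~~~~~
ValueError: operands could not be broadcast together with shapes (542,) (3,)
```

```bash
ls pics
```

```text
top0.png
```

```bash
python3 - <<'E'
s=open('h.py').read()
s=s.replace('np.array(p["rotation"])','RM(p)').replace("from cell import env","from cell import env\nfrom scipy.spatial.transform import Rotation as Ro\ndef RM(p):\n    r=np.array(p['rotation'],float)\n    return r if r.shape==(3,3) else Ro.from_euler('xyz',r).as_matrix()")
open('h.py','w').write(s)
E
python3 - <<'E'
from h import *
np.set_printoptions(precision=4,suppress=True)
for n in("top","side"):
    p=env.read_camera(n); save(p,n+"1.png"); print(n,p["position"],p["rotation"],p["K"][0],p["K"][1])
    for l in ["flask","clamp","anvil","bed","wheel_axis","handle","cast","jar","bowl","cup","firing_tray"]:
            for r in env.place_of(p,l)[:4]:
                u,v=r["centre"]; print(l,r["confidence"],np.round([u,v],1),W(p,u,v))
    for r in env.trace(p,"flask")[:5]:
        c=cloud(p,r["pixels"]); print("tr",r["confidence"],r["extent"],np.median(c,0),p["color"][r["pixels"]].mean(0))
E
```

```text
top [0.4674 0.0159 1.4854] [ 0.0423 -0.0236 -1.5632] [536.1162   0.     316.7874] [  0.     536.1162 237.6652]
flask 0.95 [199.9 317. ] [0.3159 0.29   0.0546]
flask 0.83 [195.4 272.4] [0.4335 0.303  0.0587]
flask 0.72 [162.7 241.1] [0.5156 0.3909 0.0572]
clamp 0.61 [342.9 202. ] [ 0.625  -0.0869  0.0517]
anvil 0.5 [268.6 185.9] [0.6666 0.1131 0.0499]
bed 0.77 [285.2 189.6] [0.6618 0.0698 0.0143]
wheel_axis 0.91 [346.6 201.4] [ 0.6252 -0.0958  0.0651]
handle 0.86 [337.7 243.1] [ 0.5122 -0.0694  0.1179]
cast 0.89 [197.9 204.8] [0.6161 0.3057 0.027 ]
cast 0.53 [196.9 272.6] [0.433  0.2995 0.0564]
jar 0.77 [444.7 259.4] [ 0.4729 -0.3587  0.0633]
jar 0.35 [195.8 206.7] [0.611  0.3117 0.0251]
bowl 0.73 [452.7 193. ] [ 0.6581 -0.3961  0.0081]
cup 0.75 [195.8 170.6] [0.7128 0.3171 0.0068]
firing_tray 0.96 [271.6 298.5] [0.3625 0.1041 0.0102]
tr 0.85 [196.0, 321.1, 32.2, 30.6] [0.3076 0.2975 0.0536] [ 9.0684 80.2551 30.3904]
tr 0.77 [160.6, 234.5, 27.9, 22.8] [0.5319 0.4036 0.0533] [130.0427 107.8611   4.1115]
tr 0.65 [194.1, 270.9, 34.7, 23.9] [0.437  0.3066 0.0539] [107.2148 105.9492 111.82
[... 509 characters left out ...]
xis 0.74 [375.8 279.3] [ 0.6146 -0.0952  0.0501]
handle 0.62 [322.5 269.8] [ 0.5109 -0.0697  0.1126]
cast 0.74 [284.8 181.5] [0.5989 0.2937 0.0163]
cast 0.49 [293.2 432.1] [ 0.3465 -0.2757  0.0218]
jar 0.83 [391.4 445.5] [ 0.4624 -0.3759  0.0572]
jar 0.16 [286.6 179.8] [0.6033 0.2918 0.0214]
bowl 0.77 [488.7 410.3] [ 0.6523 -0.3918  0.0054]
cup 0.78 [318.8 164.6] [0.6981 0.3005 0.0264]
firing_tray 0.58 [220.7 272.2] [0.3597 0.1017 0.009 ]
tr 0.91 [240.1, 159.9, 36.0, 33.3] [0.5251 0.3885 0.0474] [117.8877 103.3402  31.5716]
tr 0.81 [163.4, 218.4, 44.9, 33.9] [0.301  0.2892 0.0494] [31.3536 79.9144 42.9409]
tr 0.77 [216.6, 193.5, 33.4, 37.2] [0.4305 0.2873 0.0524] [109.0962 108.7481 112.8346]
```

View pics/top0.png

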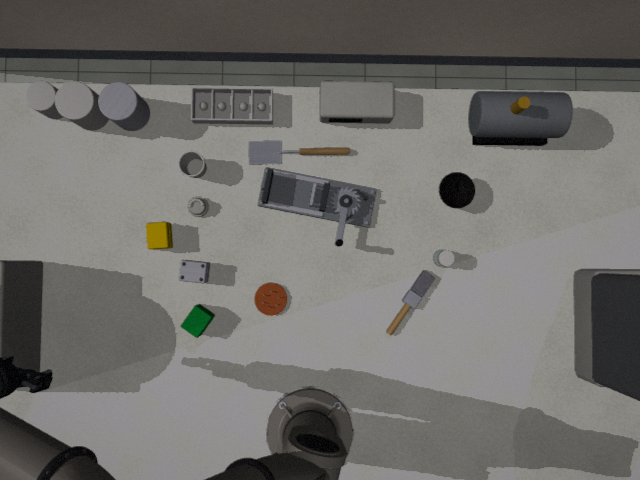

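View pics/side1.png

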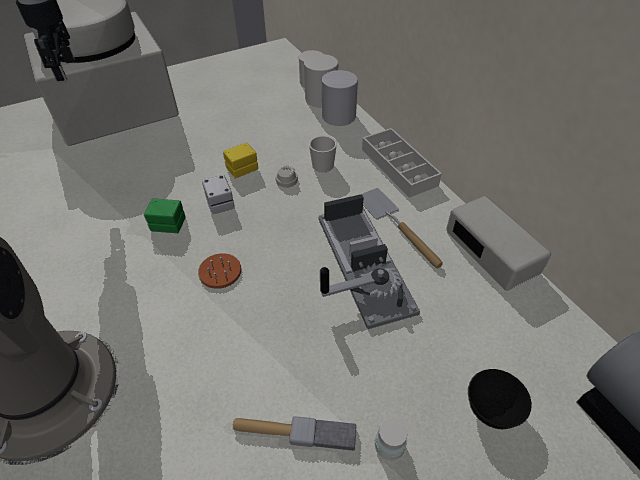

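The top view shows the grey metal flask at about (194,271), between the green look-alike at (197,320) and the yellow one at (160,235). The clamp's wheel is at (347,201), its anvil at (266,188) and its handle at (338,243). The side view agrees, with the flask at (217,193) and the handle at (323,280).

```bash
python3 - <<'E'
from h import *
np.set_printoptions(precision=4,suppress=True)
def rect(q,t):
    (c,wh,a)=cv2.minAreaRect(q[:,:2].astype(np.float32)*1000); print(t,len(q),np.round(c,1),np.round(wh,1),round(a,1),"z",np.median(q[:,2]))
for n in("top","side"):
    ps=[env.read_camera(n) for _ in range(3)]
    p=dict(ps[0]); p["range_z"]=np.median([x["range_z"] for x in ps],0)
    c=cloud(p); print(n)
    t=c[(abs(c[:,0]-.45)<.1)&(abs(c[:,1]-.15)<.08)]; print("table z",np.median(t[:,2]))
    f=c[(np.hypot(c[:,0]-.435,c[:,1]-.298)<.055)&(c[:,2]>.047)]; rect(f,"flask top")
    w=np.array([.622,-.095]); y=np.array([.194,.981]); x=np.array([y[1],-y[0]])
    l=np.c_[(c[:,:2]-w)@x,(c[:,:2]-w)@y,c[:,2]]
    near=(abs(l[:,0])<.08)&(l[:,1]>-.12)&(l[:,1]<.26)
    rect(c[near&(c[:,2]>.008)],"clamp all >8mm")
    a=c[near&(l[:,1]>.17)&(l[:,2]>.05)];rect(a,"anvil top")
    # profile along y of max height for |x|<25mm
    for lo in np.arange(40,232,4):
        s=near&(abs(l[:,0])<.025)&(l[:,1]*1000>=lo)&(l[:,1]*1000<lo+4)
        if s.sum(): print((int(lo),int(s.sum()),np.round(np.percentile(l[s,2],[10,50,90])*1000).astype(int).tolist()),end=" ")
    print()
    h=c[(np.hypot(c[:,0]-.511,c[:,1]+.07)<.03)&(c[:,2]>.095)]; rect(h,"handle")
    cv2.imwrite(f"pics/{n}_clamp.png",cv2.resize(cv2.cvtColor(p["color"],cv2.COLOR_RGB2BGR)[150:330,240:480] if n=="top" else cv2.cvtColor(p["color"],cv2.COLOR_RGB2BGR)[180:340,300:440],None,fx=3,fy=3,interpolation=cv2.INTER_CUBIC))
E
```

```text
top
table z 0.0003929100479949099
flask top 559 [436.8 312.6] [70.1 55.8] 84.3 z 0.05451090601144193
clamp all >8mm 4603 [627.9 -14.3] [314.8 142. ] 79.6 z 0.016022828633994957
anvil top 201 [669.4 122.8] [24.  90.2] 79.7 z 0.06354360132363879
(40, 27, [12, 14, 33]) (44, 23, [12, 15, 41]) (48, 29, [14, 15, 39]) (52, 22, [15, 61, 64]) (56, 27, [61, 62, 65]) (60, 29, [60, 63, 66]) (64, 28, [60, 62, 64]) (68, 29, [13, 42, 62]) (72, 28, [12, 15, 44]) (76, 27, [12, 14, 43]) (80, 28, [13, 15, 44]) (84, 28, [11, 15, 45]) (88, 32, [14, 57, 62]) (92, 30, [55, 60, 64]) (96, 25, [11, 16, 61]) (100, 25, [12, 14, 17]) (104, 27, [12, 14, 17]) (108, 27, [13, 15, 17]) (112, 24, [12, 15, 18]) (116, 27, [11, 15, 17]) (120, 26, [12, 14, 17]) (124, 28, [13, 14, 17]) (128, 25, [12, 14, 16]) (132, 24, [11, 14, 17]) (136, 28, [11, 14, 17]) (140, 26, [11, 14, 17]) (144, 25, [12, 14, 16]) (148, 26, [12, 13, 16]) (152, 28, [12, 15, 18]) (156, 25, [12, 15, 16]) (160, 27, [12, 14, 17]) (164, 27, [12, 14, 16]) (168, 26, [11, 13, 17]) (172, 27, [11, 14, 17]) (176, 25, [12, 13, 16]) (180, 27, [12, 13, 17]) (184, 2
[... 989 characters left out ...]
[14, 15, 16]) (128, 7, [14, 15, 16]) (132, 7, [14, 15, 16]) (136, 19, [14, 15, 16]) (140, 26, [14, 15, 16]) (144, 29, [14, 15, 16]) (148, 30, [14, 15, 15]) (152, 33, [13, 15, 16]) (156, 30, [13, 15, 16]) (160, 27, [14, 15, 15]) (164, 29, [14, 15, 16]) (168, 29, [14, 15, 16]) (172, 28, [13, 15, 16]) (176, 29, [13, 15, 16]) (180, 26, [14, 15, 16]) (184, 31, [13, 15, 16]) (188, 28, [14, 14, 16]) (192, 26, [13, 15, 16]) (196, 26, [14, 15, 16]) (200, 28, [13, 15, 16]) (204, 28, [14, 15, 16]) (208, 47, [14, 16, 53]) (212, 334, [19, 41, 62]) (216, 31, [63, 65, 66]) (220, 28, [64, 65, 66]) (224, 10, [63, 64, 65]) (228, 2, [62, 62, 62]) 
handle 103 [512.6 -71.9] [18.2 14.7] 61.4 z 0.11085470415799603
```

```bash
cat > go.py <<'E'
import sys; from h import *
np.set_printoptions(precision=4,suppress=True)
# usage: go.py x y z yawdeg  (tool down)
def goto(x,y,z,yaw):
    s=env.read_state(); R0=Ro.from_euler('xyz',s["ee_rot"]); R1=Ro.from_euler('xyz',[np.pi,0,np.radians(yaw)])
    d=R0.inv().apply(np.array([x,y,z])-s["eef_pos"]); r=(R0.inv()*R1).as_rotvec()
    return d,r
if __name__=="__main__":
    s=env.read_state(); print("t",s["time"],s["eef_pos"],s["ee_rot"],s["opening"],s["force"])
    a=list(map(float,sys.argv[1:]))
    for i in range(0,len(a),4): print(*goto(*a[i:i+4]))
E
python3 go.py .4355 .3135 .15 84.1
```

```text
t 2.25 [0.2199 0.6382 0.2483] [-3.1416 -0.0001  2.8098] 0.08548536957479168 [-0.0739  0.2021 -0.1078]
[-0.3097 -0.2367  0.0983] [-0.     -0.      1.3419]
```

Emit:
play_rows --commands '[-0.031,-0.0237,0,0,0,0.11,-0.062,-0.047,0,0,0,0.22,-0.093,-0.071,0.01,0,0,0.33,-0.124,-0.095,0.02,0,0,0.45,-0.155,-0.118,0.03,0,0,0.57,-0.186,-0.142,0.04,0,0,0.69,-0.217,-0.166,0.05,0,0,0.81,-0.248,-0.189,0.06,0,0,0.93,-0.279,-0.213,0.08,0,0,1.05,-0.3,-0.23,0.09,0,0,1.17,-0.3097,-0.2367,0.0983,0,0,1.29,-0.3097,-0.2367,0.0983,0,0,1.342,-0.3097,-0.2367,0.0983,0,0,1.342,-0.3097,-0.2367,0.0983,0,0,1.342]' --hand 0.0854

```text
time: 3.42
eef_pos: [0.4356, 0.3139, 0.1501]
ee_rot: [3.141, -0.0, 1.47]
force: [-0.7, -0.1, 0.3]
opening: 0.085
gripper_force: 0.0
```

```bash
python3 go.py .4355 .3135 .032 84.1; python3 - <<'E'
from h import *
p=env.read_camera("wrist"); save(p,"w1.png"); print(p["K"],p["position"],p["rotation"])
E
```

```text
t 3.4167 [0.4356 0.3139 0.1501] [ 3.1415 -0.0003  1.47  ] 0.08504640742553889 [-0.6814 -0.0675  0.3287]
[-0.0005 -0.0001  0.1181] [ 0.0001 -0.0003  0.0022]
[[371.64829954   0.         324.7721457 ]
 [  0.         371.64829954 237.07374058]
 [  0.           0.           1.        ]] [0.44310999 0.39021695 0.27639372] [-3.04053899e-01  1.02567636e-04 -1.00989967e-01]
```

View pics/w1.png

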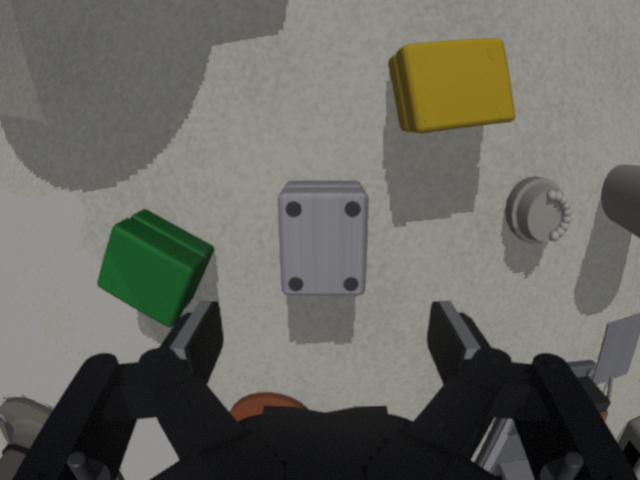

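The wrist view shows the flask upright, its four-dotted top centred at (323,240), midway between the fingers at columns 215 and 430.

Emit:
play_rows --commands '[0,0,0.03,0,0,0,0,0,0.06,0,0,0,0,0,0.09,0,0,0,0,0,0.11,0,0,0,0,0,0.124,0,0,0,0,0,0.124,0,0,0,0,0,0.124,0,0,0]'

```text
time: 4.05
eef_pos: [0.4352, 0.3141, 0.0259]
ee_rot: [-3.141, 0.0, 1.47]
force: [0.0, -0.7, 0.3]
opening: 0.0855
gripper_force: 0.0
```

Emit:
play_rows --commands '[0,0,0,0,0,0,0,0,0,0,0,0,0,0,0,0,0,0,0,0,0,0,0,0,0,0,0,0,0,0,0,0,0,0,0,0,0,0,0,0,0,0,0,0,0,0,0,0]' --hand 0.04 --force 60

```text
time: 4.72
eef_pos: [0.436, 0.3144, 0.0274]
ee_rot: [3.141, -0.002, 1.468]
force: [-0.6, 0.6, 5.5]
opening: 0.0553
gripper_force: 64.5
```

Emit:
play_rows --commands '[0,0,-0.01,0,0,0,0,0,-0.03,0,0,0,0,0,-0.06,0,0,0,0,0,-0.09,0,0,0,0,0,-0.12,0,0,0,0,0,-0.14,0,0,0,0,0,-0.14,0,0,0]'

```text
time: 5.3
eef_pos: [0.4376, 0.3148, 0.1708]
ee_rot: [3.137, -0.006, 1.467]
force: [0.5, 0.3, -4.3]
opening: 0.0552
gripper_force: 65.2
```

```bash
python3 go.py .6558 .0623 .16 79.5
```

```text
t 5.3 [0.4376 0.3148 0.1708] [ 3.1367 -0.0065  1.4674] 0.0551806848842881 [ 0.5013  0.3305 -4.313 ]
[-0.2287  0.243   0.0105] [ 0.0046 -0.0067  0.0798]
```

Emit:
play_rows --commands '[-0.01,0.011,0,0,0,0.01,-0.03,0.032,0,0,0,0.01,-0.055,0.058,0,0,0,0.02,-0.08,0.085,0,0,0,0.03,-0.105,0.112,0,0,0,0.04,-0.13,0.138,0,0,0,0.05,-0.155,0.165,0,0,0,0.06,-0.18,0.191,0,0,0,0.07,-0.205,0.218,0,0,0,0.08,-0.22,0.234,0,0,0,0.08,-0.2287,0.243,0,0,0,0.08,-0.2287,0.243,0,0,0,0.08,-0.2287,0.243,0,0,0,0.08]'

```text
time: 6.38
eef_pos: [0.6527, 0.0606, 0.1644]
ee_rot: [-3.139, 0.001, 1.387]
force: [-0.3, 0.1, -4.4]
opening: 0.0553
gripper_force: 65.0
```

```bash
python3 go.py .6558 .0623 .043 79.5; python3 - <<'E'
from h import *
np.set_printoptions(precision=4,suppress=True)
p=env.read_camera("wrist"); save(p,"w2.png")
K=p["K"]; R=RM(p); o=np.array(p["position"])
for l,h in (("anvil",.014),("bed",.014),("wheel_axis",.04),("handle",.112)):
    for r in env.place_of(p,l)[:2]:
        u,v=r["centre"]; a=np.array([u-K[0,2],v-K[1,2]]); n=np.hypot(*a); th=n/K[0,0]
        d=R@np.array([np.sin(th)*a[0]/n,-np.sin(th)*a[1]/n,-np.cos(th)]); print(l,r["confidence"],np.round([u,v]),o+d*(h-o[2])/d[2])
E
```

```text
t 6.3833 [0.6527 0.0606 0.1644] [-3.1386  0.0008  1.3866] 0.055317117386061036 [-0.3462  0.1148 -4.4353]
[0.0024 0.0031 0.1213] [-0.003   0.0008 -0.0009]
anvil 0.68 [329. 155.] [0.6646 0.1128 0.014 ]
anvil 0.15 [465. 221.] [0.7638 0.0431 0.014 ]
bed 0.69 [328. 197.] [0.6583 0.0814 0.014 ]
wheel_axis 0.71 [327. 153.] [0.664  0.1163 0.04  ]
handle 0.72 [181. 456.] [ 0.5115 -0.0763  0.112 ]
```

View pics/w2.png

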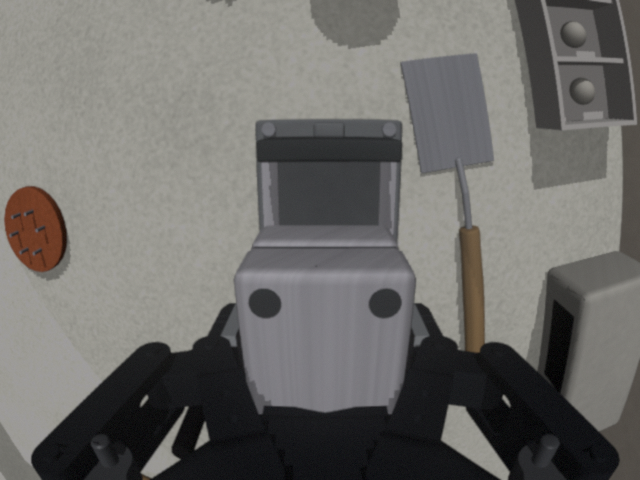

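The wrist view shows the flask over the free bed. Its centre is at column 325 and the anvil's at column 329, about 3 mm off, so I'll correct that on the way down.

Emit:
play_rows --commands '[0.0024,0.0031,0.02,0,0,0,0.0024,0.0031,0.05,0,0,0,0.0024,0.0031,0.08,0,0,0,0.0024,0.0031,0.1,0,0,0,0.0024,0.0031,0.112,0,0,0,0.0024,0.0031,0.117,0,0,0,0.0024,0.0031,0.117,0,0,0,0.0024,0.0031,0.117,0,0,0]'

```text
time: 7.3
eef_pos: [0.6581, 0.0631, 0.0501]
ee_rot: [3.14, -0.001, 1.388]
force: [0.6, 0.9, -4.0]
opening: 0.0558
gripper_force: 65.0
```

Emit:
play_rows --commands '[0,0,0.0015,0,0,0,0,0,0.003,0,0,0,0,0,0.004,0,0,0,0,0,0.004,0,0,0,0,0,0.004,0,0,0]'

```text
time: 7.72
eef_pos: [0.6573, 0.0629, 0.0453]
ee_rot: [3.141, -0.0, 1.388]
force: [0.5, -0.0, -4.1]
opening: 0.0553
gripper_force: 65.0
```

Emit:
play_rows --commands '[0,-0.001,0.0015,0,0,0,0,-0.001,0.0025,0,0,0,0,-0.001,0.0035,0,0,0,0,-0.001,0.0035,0,0,0,0,-0.001,0.0035,0,0,0]'

```text
time: 8.13
eef_pos: [0.6563, 0.063, 0.0416]
ee_rot: [-3.142, -0.0, 1.388]
force: [-0.3, -0.5, -2.4]
opening: 0.0555
gripper_force: 65.1
```

Contact is starting, so I'll go one more millimetre down and release.

Emit:
play_rows --commands '[0,0,0.0006,0,0,0,0,0,0.001,0,0,0,0,0,0.001,0,0,0]'

```text
time: 8.38
eef_pos: [0.6563, 0.063, 0.0415]
ee_rot: [-3.141, -0.001, 1.388]
force: [-4.3, 0.3, 6.2]
opening: 0.0554
gripper_force: 66.3
```

Emit:
play_rows --commands '[0,0,0,0,0,0,0,0,0,0,0,0,0,0,0,0,0,0,0,0,0,0,0,0,0,0,0,0,0,0,0,0,0,0,0,0,0,0,0,0,0,0,0,0,0,0,0,0]' --hand 0.0854

```text
time: 9.05
eef_pos: [0.6563, 0.063, 0.0404]
ee_rot: [-3.142, 0.0, 1.388]
force: [0.3, 0.8, -0.3]
opening: 0.0854
gripper_force: 0.0
```

Emit:
play_rows --commands '[0,0,-0.01,0,0,0,0,0,-0.035,0,0,0,0,0,-0.07,0,0,0,0,0,-0.11,0,0,0,0,0,-0.14,0,0,0,0,0,-0.14,0,0,0]'

```text
time: 9.55
eef_pos: [0.6604, 0.0627, 0.1887]
ee_rot: [3.13, -0.004, 1.387]
force: [1.2, -0.1, 0.5]
opening: 0.0856
gripper_force: 0.0
```

```bash
python3 go.py .514 -.073 .18 169.5 .514 -.073 .18 -10.5; cat > meas.py <<'E'
from h import *
np.set_printoptions(precision=1,suppress=True)
O=np.array([.627,-.093]); a=np.radians(-10.5); X=np.array([np.cos(a),np.sin(a)]); Y=np.array([-X[1],X[0]])
def meas(n,N=4):
    ps=[env.read_camera(n) for _ in range(N)]
    p=dict(ps[0]); d=np.stack([x["range_z"] for x in ps]); p["range_z"]=np.median(d,0)
    c=cloud(p); l=np.c_[(c[:,:2]-O)@X,(c[:,:2]-O)@Y,c[:,2]]*1000
    l=l[(abs(l[:,0])<70)&(l[:,1]>-130)&(l[:,1]<250)]
    b=l[abs(l[:,0])<42]
    for nm,s in (("jaw",b[(b[:,1]>42)&(b[:,2]>57)&(b[:,2]<68)]),("high>66",b[(b[:,1]>42)&(b[:,2]>66)])):
        h,_=np.histogram(s[:,1],np.arange(40,244,3)); print(n,nm,[(40+3*i,int(k)) for i,k in enumerate(h) if k>4])
    f=b[(b[:,2]>66)&(b[:,1]>100)]
    if len(f)>20:
        r=cv2.minAreaRect(f[f[:,2]<73][:,:2].astype(np.float32)); print(n,"flask rect",np.round(r[0],1),np.round(r[1],1),round(r[2],1),"ztop",np.median(f[:,2]))
    return p
if __name__=="__main__":
    import sys
    for n in ("top","side"):
        p=meas(n)
        if len(sys.argv)>1: save(p,n+sys.argv[1]+".png")
E
python3 meas.py
```

```text
t 9.55 [0.6604 0.0627 0.1887] [ 3.1303 -0.0043  1.387 ] 0.08558099408333046 [ 1.235  -0.1339  0.4699]
[-0.1602 -0.1192  0.0066] [ 0.0123  0.0055 -1.5713]
[-0.1602 -0.1192  0.0066] [ 0.0055 -0.0123  1.5702]
top jaw [(49, 14), (52, 32), (55, 31), (58, 31), (61, 30), (64, 27), (85, 10), (88, 24), (91, 26), (94, 5)]
top high>66 [(106, 39), (109, 69), (112, 75), (115, 73), (118, 76), (121, 74), (124, 73), (127, 71), (130, 66), (133, 72), (136, 71), (139, 68), (142, 72), (145, 68), (148, 65), (151, 71), (154, 68), (157, 68), (160, 67), (163, 67), (166, 67), (169, 67), (172, 63), (175, 64), (178, 66), (181, 69), (184, 75), (187, 76), (190, 66), (193, 71), (196, 54), (199, 35), (202, 35), (205, 13)]
top flask rect [0. 0.] [0. 0.] 0.0 ztop 545.1716298483652
side jaw [(52, 88), (55, 47), (58, 41), (61, 40), (64, 41), (67, 12), (88, 49), (91, 35), (94, 20), (121, 7), (124, 85), (208, 72), (211, 59), (214, 35), (217, 35), (220, 29), (223, 8)]
side high>66 [(106, 347), (109, 1193), (112, 663), (115, 278), (118, 227), (121, 1019), (124, 613), (127, 490), (130, 358), (133, 277), (136, 241), (139, 321), (142, 301), (145, 282), (148, 483), (151, 155), (154, 120), (157, 116), (160, 93), (163, 91), (166, 68), (169, 66), (172, 39), (175, 36), (178, 25), (181, 21), (184, 26), (187, 24), (190, 15)]
side flask rect [ -1.2 170.3] [78.7 95.6] 1.7 ztop 399.3803198495414
```

Emit:
play_rows --commands '[-0.014,-0.01,0,0,0,0.12,-0.028,-0.02,0,0,0,0.24,-0.042,-0.03,0,0,0,0.36,-0.056,-0.042,0,0,0,0.48,-0.07,-0.052,0,0,0,0.6,-0.084,-0.063,0,0,0,0.72,-0.098,-0.073,0,0,0,0.84,-0.112,-0.083,0,0,0,0.96,-0.126,-0.094,0,0,0,1.08,-0.14,-0.104,0,0,0,1.2,-0.15,-0.112,0,0,0,1.32,-0.16,-0.119,0.006,0,0,1.44,-0.16,-0.119,0.006,0,0,1.57,-0.16,-0.119,0.006,0,0,1.57,-0.16,-0.119,0.006,0,0,1.57]'

```text
time: 11.2
eef_pos: [0.5101, -0.0725, 0.1742]
ee_rot: [3.141, 0.001, -0.179]
force: [-0.4, 0.4, -0.1]
opening: 0.0853
gripper_force: 0.0
```

```bash
python3 meas.py _b; python3 go.py .514 -.073 .09 -10.5; python3 - <<'E'
from h import *
p=env.read_camera("wrist"); save(p,"w3.png")
E
```

```text
top jaw [(49, 14), (52, 31), (55, 31), (58, 31), (61, 31), (64, 26), (85, 11), (88, 24), (91, 26), (121, 15), (124, 13), (127, 8), (130, 5), (133, 5), (136, 5), (139, 7), (142, 7), (145, 14), (148, 9), (154, 10), (157, 9), (160, 7), (163, 6), (166, 6), (169, 7), (172, 10), (178, 5), (181, 6), (184, 11), (190, 11), (208, 38), (211, 35), (214, 36), (217, 36), (220, 21)]
top high>66 [(121, 8), (124, 19), (127, 22), (130, 25), (133, 25), (136, 21), (139, 22), (142, 23), (145, 23), (148, 22), (151, 20), (154, 24), (157, 24), (160, 24), (163, 23), (166, 23), (169, 24), (172, 22), (175, 25), (178, 22), (181, 22), (184, 21), (187, 24), (190, 13), (208, 6), (214, 7)]
top flask rect [ -2.4 171.9] [77.4 98.4] 0.3 ztop 68.91013217097064
side jaw [(52, 86), (55, 45), (58, 35), (61, 46), (64, 40), (67, 13), (88, 51), (91, 32), (94, 23), (121, 9), (124, 90), (127, 5), (208, 36), (211, 28), (214, 14), (217, 17), (220, 9)]
side high>66 [(124, 40), (127, 34), (130, 27), (133, 26), (136, 27), (139, 22), (142, 26), (145, 30), (148, 23), (151, 26), (154, 25), (157, 25), (160, 26), (163, 27), (166, 24), (169, 28), (172, 21), (175, 24), (178, 26), (181, 25), (184, 17), (187, 14), (190, 10)]
side flask rect [  2.3 173.8] [103.5  60.9] 82.0 ztop 69.71867819664767
t 11.6 [ 0.5103 -0.0726  0.1745] [-3.1414 -0.0002 -0.1813] 0.08517690945047547 [ 0.2638  0.1901 -0.1668]
[ 0.0037 -0.0002  0.0845] [-0.0002 -0.0002  0.0019]
```

View pics/w3.png

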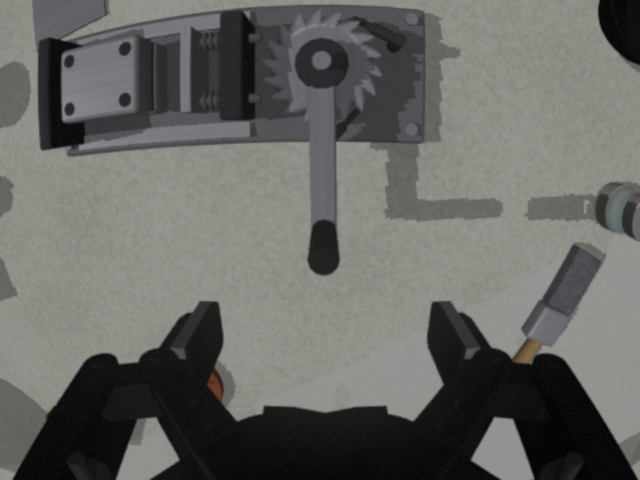

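The wrist view shows the flask at (100,78) between the pad at (187,70) and the anvil at (52,90). The lever points straight at the gripper, and the handle at (323,248) is centred between the fingers.

Emit:
play_rows --commands '[0.0035,0,0.02,0,0,0,0.0035,0,0.045,0,0,0,0.0035,0,0.07,0,0,0,0.0035,0,0.0845,0,0,0,0.0035,0,0.0845,0,0,0,0.0035,0,0.0845,0,0,0]'

```text
time: 12.15
eef_pos: [0.5133, -0.0736, 0.0898]
ee_rot: [3.141, 0.001, -0.182]
force: [0.5, 0.3, 0.4]
opening: 0.0854
gripper_force: 0.0
```

Emit:
play_rows --commands '[0,0,0,0,0,0,0,0,0,0,0,0,0,0,0,0,0,0,0,0,0,0,0,0,0,0,0,0,0,0,0,0,0,0,0,0,0,0,0,0,0,0,0,0,0,0,0,0]' --hand 0.024 --force 20

```text
time: 12.82
eef_pos: [0.5136, -0.0732, 0.09]
ee_rot: [-3.142, -0.0, -0.182]
force: [0.2, -0.2, 0.2]
opening: 0.0241
gripper_force: 0.0
```

```bash
python3 go.py .514 -.072 .09 -10.5; python3 - <<'E'
from h import *
p=env.read_camera("side")
for r in env.place_of(p,"handle")[:2]: print(r["confidence"],r["centre"],onplane(p,*r["centre"],.112))
p=env.read_camera("wrist")
for r in env.place_of(p,"handle")[:2]: print(r["confidence"],r["centre"])
E
```

```text
t 12.8167 [ 0.5136 -0.0732  0.09  ] [-3.1415 -0.     -0.1821] 0.02410861198178952 [ 0.1635 -0.2269  0.2192]
[ 0.0002 -0.0013  0.    ] [-0.0001 -0.      0.0011]
0.38 [222.6, 272.8] [0.34844696 0.0112963  0.112     ]
0.82 [320.1, 362.2]
```

Emit:
play_rows --commands '[0.0002,0.0057,0,0,0,0,0.0006,0.0115,0,0,0,0,0.0013,0.0172,0,0,0,0,0.0023,0.0228,0,0,0,0,0.0036,0.0284,0,0,0,0,0.0051,0.034,0,0,0,0,0.007,0.0394,0,0,0,0,0.0091,0.0448,0,0,0,0,0.0115,0.05,0,0,0,0,0.0141,0.0551,0,0,0,0,0.017,0.0601,0,0,0,0,0.0201,0.0649,0,0,0,0,0.0228,0.0687,0,0,0,0,0.0228,0.0687,0,0,0,0]'

```text
time: 14.18
eef_pos: [0.5242, -0.1463, 0.0902]
ee_rot: [3.141, -0.001, -0.183]
force: [0.5, 0.2, -0.3]
opening: 0.0243
gripper_force: 0.0
```

```bash
python3 go.py .5136 -.0732 .09 -10.5; python3 meas.py|grep jaw
```

```text
t 14.1833 [ 0.5242 -0.1463  0.0902] [ 3.1407 -0.0011 -0.1832] 0.024297192358915927 [ 0.4578  0.1581 -0.3364]
[-0.0237 -0.0699  0.0001] [ 0.0009 -0.0011  0.    ]
top jaw [(58, 20), (61, 31), (64, 31), (67, 31), (70, 31), (73, 21), (94, 15), (97, 24), (100, 25), (121, 9), (124, 5), (133, 5), (136, 7), (139, 6), (142, 7), (145, 12), (148, 6), (151, 6), (154, 6), (160, 7), (163, 5), (166, 7), (172, 10), (175, 9), (178, 6), (181, 5), (184, 8), (187, 6), (190, 11), (208, 36), (211, 36), (214, 36), (217, 36), (220, 21)]
side jaw [(58, 5), (61, 21), (64, 10), (67, 8), (70, 6), (73, 6)]
```

Emit:
play_rows --commands '[-0.0087,-0.0136,0,0,0,0,-0.0158,-0.0293,0,0,0,0,-0.0205,-0.0459,0,0,0,0,-0.0227,-0.063,0,0,0,0,-0.0222,-0.0802,0,0,0,0,-0.0192,-0.0972,0,0,0,0,-0.0137,-0.1135,0,0,0,0,-0.0059,-0.1288,0,0,0,0,0,-0.1374,0,0,0,0,0,-0.1374,0,0,0,0,0,-0.1374,0,0,0,0]'

```text
time: 15.5
eef_pos: [0.5486, -0.01, 0.09]
ee_rot: [3.141, -0.0, -0.182]
force: [-1.5, -0.1, -0.0]
opening: 0.0241
gripper_force: 0.0
```

```bash
python3 go.py .5136 -.0732 .09 -10.5; python3 meas.py|grep jaw; python3 - <<'E'
from h import *
p=env.read_camera("wrist"); save(p,"w4.png")
E
```

```text
t 15.5 [ 0.5486 -0.01    0.09  ] [ 3.1412 -0.0003 -0.1815] 0.024079858752911968 [-1.4509 -0.0898 -0.0159]
[-0.023   0.0685 -0.    ] [ 0.0004 -0.0003  0.0017]
top jaw [(58, 19), (61, 19), (64, 17), (67, 17), (70, 18), (94, 9), (97, 8), (100, 5), (121, 12), (124, 10), (127, 9), (130, 6), (133, 7), (136, 6), (139, 9), (142, 12), (145, 8), (151, 5), (154, 8), (157, 5), (160, 5), (163, 8), (166, 11), (169, 7), (172, 6), (175, 6), (178, 10), (181, 11), (184, 6), (187, 7), (190, 7), (208, 39), (211, 34), (214, 35), (217, 38), (220, 19)]
side jaw [(58, 67), (61, 47), (64, 42), (67, 42), (70, 40), (73, 26), (94, 44), (97, 31), (100, 29), (103, 6), (124, 87), (127, 7), (160, 5), (208, 37), (211, 26), (214, 15), (217, 11), (220, 16)]
```

View pics/w4.png

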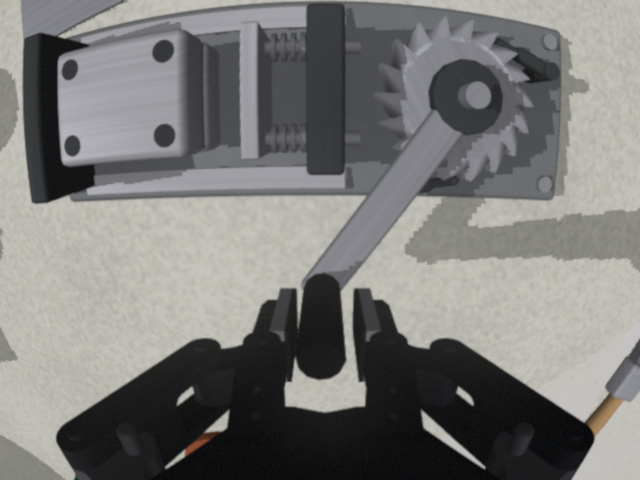

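The wrist view shows the lever swung to about -0.64, with the handle at (322,325) caged between the fingers. The pad is at (250,90), not yet touching the flask at (125,100), and the springs are uncompressed.

Emit:
play_rows --commands '[-0.0059,0.0086,0,0,0,0,-0.0137,0.0239,0,0,0,0,-0.0192,0.0402,0,0,0,0,-0.0222,0.0572,0,0,0,0,-0.0227,0.0744,0,0,0,0,-0.0205,0.0915,0,0,0,0,-0.0158,0.1081,0,0,0,0,-0.0087,0.1238,0,0,0,0,0,0.1374,0,0,0,0,0,0.1374,0,0,0,0,0,0.1374,0,0,0,0]'

```text
time: 16.87
eef_pos: [0.5228, -0.1459, 0.0899]
ee_rot: [3.141, 0.0, -0.184]
force: [0.0, 0.0, 0.2]
opening: 0.0242
gripper_force: 0.0
```

Emit:
play_rows --commands '[-0.0087,-0.0136,0,0,0,0,-0.0158,-0.0293,0,0,0,0,-0.0205,-0.0459,0,0,0,0,-0.0227,-0.063,0,0,0,0,-0.0222,-0.0802,0,0,0,0,-0.0192,-0.0972,0,0,0,0,-0.0137,-0.1135,0,0,0,0,-0.0059,-0.1288,0,0,0,0,0,-0.1374,0,0,0,0,0,-0.1374,0,0,0,0,0,-0.1374,0,0,0,0]'

```text
time: 17.78
eef_pos: [0.5485, -0.0102, 0.09]
ee_rot: [3.141, -0.0, -0.182]
force: [-0.4, -0.3, 0.4]
opening: 0.024
gripper_force: 0.0
```

```bash
cat > m2.py <<'E'
from meas import *
def edges(N=3):
    ps=[env.read_camera("side") for _ in range(N)]
    p=dict(ps[0]); p["range_z"]=np.median([x["range_z"] for x in ps],0)
    c=cloud(p); l=np.c_[(c[:,:2]-O)@X,(c[:,:2]-O)@Y,c[:,2]]*1000
    l=l[(abs(l[:,0])<25)&(l[:,1]>45)&(l[:,1]<230)&(l[:,2]>56)]
    y=np.sort(l[:,1]); g=np.nonzero(np.diff(y)>4)[0]; s=np.split(y,g+1)
    print([(round(np.percentile(a,2),1),round(np.percentile(a,98),1),len(a)) for a in s if len(a)>8])
edges()
E
python3 go.py .5136 -.0732 .09 -10.5; python3 m2.py
```

```text
t 17.7833 [ 0.5485 -0.0102  0.09  ] [ 3.141  -0.0005 -0.1816] 0.023980160302554742 [-0.3745 -0.2831  0.3632]
[-0.0229  0.0683  0.0001] [ 0.0005 -0.0005  0.0017]
[(np.float64(74.0), np.float64(89.6), 178), (np.float64(110.5), np.float64(189.1), 657), (np.float64(209.2), np.float64(222.7), 64)]
```

Emit:
play_rows --commands '[-0.0059,0.0086,0,0,0,0,-0.0137,0.0239,0,0,0,0,-0.0192,0.0402,0,0,0,0,-0.0222,0.0572,0,0,0,0,-0.0227,0.0744,0,0,0,0,-0.0205,0.0915,0,0,0,0,-0.0158,0.1081,0,0,0,0,-0.0087,0.1238,0,0,0,0,0,0.1374,0,0,0,0,0,0.1374,0,0,0,0,0,0.1374,0,0,0,0]'

```text
time: 18.85
eef_pos: [0.5223, -0.1461, 0.0898]
ee_rot: [-3.141, 0.001, -0.184]
force: [-0.4, 0.1, -0.2]
opening: 0.024
gripper_force: 0.0
```

Emit:
play_rows --commands '[-0.0087,-0.0136,0,0,0,0,-0.0158,-0.0293,0,0,0,0,-0.0205,-0.0459,0,0,0,0,-0.0227,-0.063,0,0,0,0,-0.0222,-0.0802,0,0,0,0,-0.0192,-0.0972,0,0,0,0,-0.0137,-0.1135,0,0,0,0,-0.0059,-0.1288,0,0,0,0,0,-0.1374,0,0,0,0,0,-0.1374,0,0,0,0,0,-0.1374,0,0,0,0]'

```text
time: 19.77
eef_pos: [0.5483, -0.0104, 0.09]
ee_rot: [3.141, -0.0, -0.182]
force: [0.4, 0.2, -0.5]
opening: 0.024
gripper_force: 0.0
```

```bash
python3 go.py .5136 -.0732 .09 -10.5; python3 m2.py; python3 - <<'E'
from h import *
p=env.read_camera("wrist"); save(p,"w5.png")
E
```

```text
t 19.7667 [ 0.5483 -0.0104  0.09  ] [ 3.141  -0.0004 -0.182 ] 0.02403133139870578 [ 0.3893  0.2014 -0.4766]
[-0.0228  0.068   0.0001] [ 0.0006 -0.0004  0.0013]
[(np.float64(88.9), np.float64(104.6), 175), (np.float64(125.7), np.float64(200.1), 599), (np.float64(209.6), np.float64(222.8), 44)]
```

View pics/w5.png

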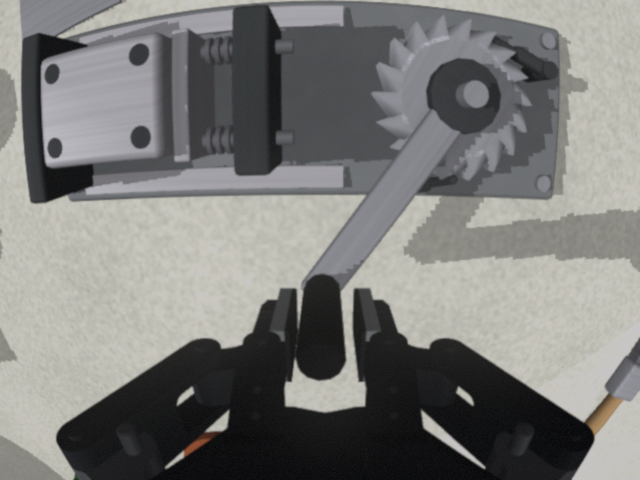

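The wrist view shows the jaw advanced to (258,90), with the pad at (182,95) now touching the flask at (105,100). A few millimetres are left to the anvil at (40,115), and the springs are still uncompressed. One more three-notch swing should press the pad about 9 mm.

Emit:
play_rows --commands '[-0.0059,0.0086,0,0,0,0,-0.0137,0.0239,0,0,0,0,-0.0192,0.0402,0,0,0,0,-0.0222,0.0572,0,0,0,0,-0.0227,0.0744,0,0,0,0,-0.0205,0.0915,0,0,0,0,-0.0158,0.1081,0,0,0,0,-0.0087,0.1238,0,0,0,0,0,0.1374,0,0,0,0,0,0.1374,0,0,0,0,0,0.1374,0,0,0,0]'

```text
time: 20.88
eef_pos: [0.5217, -0.1451, 0.0894]
ee_rot: [-3.14, 0.003, -0.184]
force: [-2.0, 3.4, -0.7]
opening: 0.024
gripper_force: 1.6
```

Emit:
play_rows --commands '[-0.0087,-0.0136,0,0,0,0,-0.0158,-0.0293,0,0,0,0,-0.0205,-0.0459,0,0,0,0,-0.0227,-0.063,0,0,0,0,-0.0222,-0.0802,0,0,0,0,-0.0192,-0.0972,0,0,0,0,-0.0137,-0.1135,0,0,0,0,-0.0059,-0.1288,0,0,0,0,0,-0.1374,0,0,0,0,0,-0.1374,0,0,0,0,0,-0.1374,0,0,0,0]'

```text
time: 21.8
eef_pos: [0.5484, -0.0105, 0.0901]
ee_rot: [3.141, -0.0, -0.182]
force: [-0.5, -0.8, -0.5]
opening: 0.0239
gripper_force: 0.0
```

```bash
python3 go.py .5136 -.0732 .09 -10.5; python3 m2.py; python3 - <<'E'
from h import *
p=env.read_camera("wrist"); save(p,"w6.png")
E
```

```text
t 21.8 [ 0.5484 -0.0105  0.0901] [ 3.141  -0.0005 -0.1821] 0.023912848571428863 [-0.4784 -0.7562 -0.5345]
[-0.0229  0.0679  0.0001] [ 0.0006 -0.0005  0.0012]
[(np.float64(103.2), np.float64(119.1), 169), (np.float64(132.0), np.float64(204.6), 559), (np.float64(213.1), np.float64(223.0), 29)]
```

View pics/w6.png

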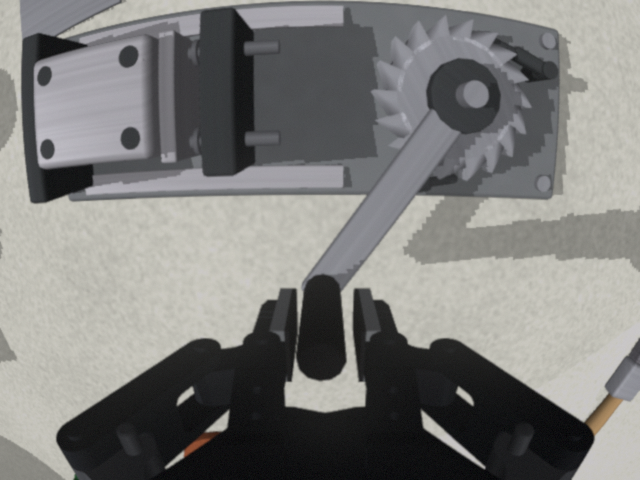

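The wrist view shows the pad at (168,95) pressed back towards the jaw at (228,90): the gap is 12.9 mm, down from 21, so about 8.5 mm pressed. The flask at (95,105) is against the anvil. Now I'll centre on the handle, lift clear and check.

Emit:
play_rows --commands '[0,0.003,0,0,0,0,0,0.003,0,0,0,0,0,0.003,-0.02,0,0,0,0,0.003,-0.05,0,0,0,0,0.003,-0.08,0,0,0,-0.02,0.003,-0.11,0,0,0,-0.05,0.003,-0.13,0,0,0,-0.08,0.003,-0.13,0,0,0,-0.08,0.003,-0.13,0,0,0,-0.08,0.003,-0.13,0,0,0,-0.08,0.003,-0.13,0,0,0]'

```text
time: 22.92
eef_pos: [0.4697, 0.0019, 0.2202]
ee_rot: [-3.141, -0.001, -0.182]
force: [-0.4, 0.1, -1.0]
opening: 0.0241
gripper_force: 0.0
```

```bash
python3 go.py; python3 m2.py; python3 meas.py _end | grep -v high; python3 - <<'E'
import cv2
i=cv2.imread("pics/side_end.png"); cv2.imwrite("pics/end_crop.png",cv2.resize(i[150:350,230:470],None,fx=3,fy=3,interpolation=cv2.INTER_CUBIC))
E
```

```text
t 22.9167 [0.4697 0.0019 0.2202] [-3.1408 -0.0009 -0.1818] 0.024138639687589707 [-0.3643  0.0921 -1.0349]
[(np.float64(103.8), np.float64(119.2), 170), (np.float64(132.1), np.float64(221.2), 732)]
top jaw [(100, 8), (103, 32), (106, 32), (109, 31), (112, 32), (115, 31), (130, 23), (133, 23), (136, 25), (139, 13), (145, 7), (148, 7), (151, 5), (154, 9), (157, 8), (160, 7), (163, 8), (169, 9), (172, 9), (175, 7), (178, 7), (181, 13), (184, 9), (187, 8), (190, 5), (193, 12), (196, 6), (199, 8), (202, 5), (205, 12), (208, 35), (211, 35), (214, 36), (217, 35), (220, 21)]
top flask rect [  2.2 179.9] [82.7 73.1] 89.7 ztop 69.03275194805425
side jaw [(103, 74), (106, 38), (109, 37), (112, 40), (115, 37), (118, 16), (130, 32), (133, 31), (136, 31), (139, 75), (142, 10), (181, 5), (208, 23), (211, 31), (214, 28), (217, 40), (220, 24), (223, 9)]
side flask rect [  1.7 178.5] [80.8 78.4] 1.8 ztop 69.64110349838847
```

View pics/end_crop.png

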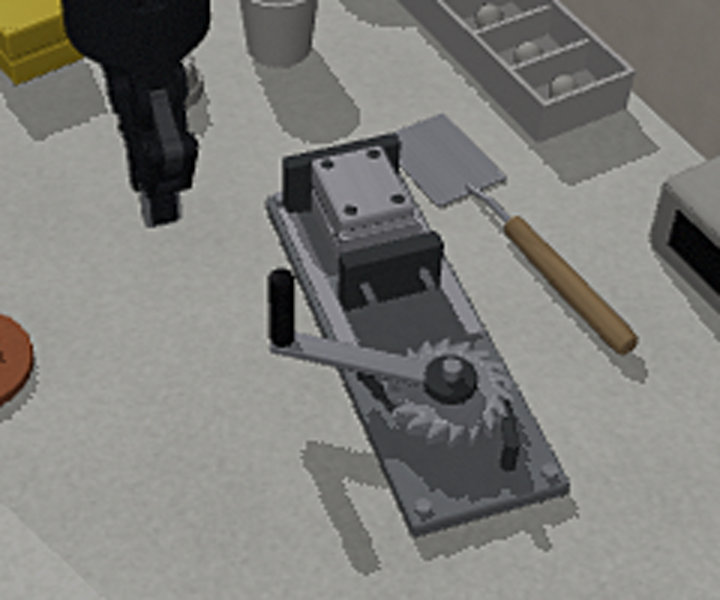

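The side crop shows the flask clamped upright between the pad and the anvil, at about (365,190), with the gripper clear of everything.

```bash
python3 -c "
from cell import env
print(env.job_done())"
```

```text
the job is handed in; nothing more can be done
None
```

The flask is upright and clamped tight against the fixed jaw with the pad pressed back about 8.5 mm of its 20 mm, one full notch short of about 13.5 mm; the gripper is clear, and I handed the job in at about 23 s.

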